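# Show where the round core belongs

### The arm

A 6-joint arm with a two-finger parallel gripper is mounted at the origin on the work surface. World frame = base frame: x ahead of the robot, y to its left, z up, the work surface at z = 0. Lengths are in m, angles in rad, forces in N, time in s.
With the tool pointing down it reaches from about 0.3 to 0.875 m from the base axis. Payload 4.2 kg.
Tool frame: the origin (TCP) lies at the very end of the fingers, on their centre line; the grasp point (between the pads) lies 19 mm behind it; z points along the fingers, y is the direction in which the jaws open and shut (so a half turn about z gives the same grasp; the last joint's range is limited). The gripper opens to 85 mm and grips with 20 to 120 N. Pads are 22 mm wide; open, the fingers measure 114 mm over their backs; the gripper's body (76 mm by 85 mm) begins 54 mm behind the grasp point. The pads swing forward as they close: fully open they stand 13 mm farther back than shut.
Start: joints at [-1.138, 0.32, 1.565, -0, 1.257, -0.02], TCP at [0.252, -0.517, 0.231] pointing down, gripper open.
Joint ranges: [-3.11, 3.11], [-0.84, 2.01], [0.21, 2.61], [-1.34, 4.49], [0.05, 2.63], [-2.56, 2.56]. Speed limits (rad/s): [2.57, 2.57, 3.14, 3.14, 3.14, 3.14].

### API

Orientations are given as a unit quaternion [w, x, y, z].
In Python, from plant import telemetry, viewer, r gives the robot as it stands. The module is installed in compiled form; this text tells all that it offers.
- The arm moves only by the tool move_arm, never from a script. Its argument "moves" is a list of rows, each an object of numbers: "x", "y", "z": the shift along the tool's x, y, z in units of 4 cm (1.0 is 4 cm); "wx", "wy", "wz": the turn, a rotation vector about the tool's x, y, z in units of 4 degrees (1.0 is 4 degrees); "jaw": the opening, from 0 (shut) to 1 (fully open). A call has 1 to 8 rows; each row shifts and turns the commanded pose from where the row before left it, along the tool's axes as they then stand; what a row does not reach is not made up. A row lasts 1/10 s, in which the tool goes at most 50 mm and 8.59 degrees, less where a joint would pass 70% of its speed; a pose out of reach is approached as far as the arm can. A call with a number of a shift or a turn outside -1 to 1 is refused whole. A call with a gripper value outside its range is refused whole. The fingers move at their own pace and stop on an object; "force" is the grip in N (left out, the last holds). Time passes only in rows, so rows that do not move let the fingers close. It gives the time, the measured TCP pose, the force and the opening at its end, in the units of the state.
- telemetry.read_state(): the state, without advancing time (a new reading comes with each control period).
- viewer.camera(name): name is "side" or "top" or "wrist"; returns the picture (384x512x3 uint8, red, green, blue); there is no depth.
- viewer.camera_model(name): a dict with "fx", "fy", "cx", "cy" (pixels), "k1" (the pictures are not rectified: a ray, as slopes to the right and down, at radius r is drawn at 1 + k1 r^2 times it, then the intrinsics apply), "pose" (4x4, takes a point from camera to world coordinates). Camera axes: x right, y up, looking along -z (the intrinsics and any distortion apply to the point x, -y, -z); pixel columns grow to the right and rows downward; lengths in m; the calibration is good to about 2 mm. A picture is of the moment at which its call begins: read the wrist's pose just before it. camera_model takes no time and is no camera call; for the wrist camera it gives the pose at the moment of the call.
- r.finish_job(): hands the job in, once; it reports no verdict.
The state is a dict: "t": time; "joint_positions": joint angles; "joint_vel": joint speeds; "effort": joint torques, N m; "tcp_pos": TCP position; "tool_rot": TCP orientation; "contact_force": force on the tool from outside, world axes, zero at the start; "wrist_torque": the same for the moment, N m; "width": opening from 0.0 (shut) to 1.0 (fully open).
Only numpy, scipy, OpenCV 4.12 (cv2) and the standard library are available. Lean on these libraries where they do the work, as an engineer would, in place of code of your own. Each camera call takes 0.05 s, during which the arm holds its last target. There are 200 camera calls.

### The job

The round core has been left in the tile mould and must come out before the pour: show the helper which one it is and where it goes. Point straight down at the knob of the round core with the fingertips about 3 cm above it for two full seconds, then point in the same way at the middle of the empty round hole on the core rack for two full seconds, and finish still pointing there. Touch and move nothing, and do not come down over any other core or hole.

Things in the scene. Friction and masses are not known exactly. Their poses are not given: they have to be found in the camera images.
- round_core: round steel core (plug): upright cylinder, diameter 44, height 36, with a ball-ended pull knob on top (ball diameter 16); overall height 60. Loose, 0.3 kg, standing in one cell of the mould, top of its knob about 90 above the table. Origin: centre of its underside, z up
- square_core: square steel core: 40 x 40, height 36, same pull knob, overall height 60; loose in another cell of the mould. Origin: centre of its underside, z up
- oblong_core: oblong steel core: 48 (its x) x 20 (its y), height 36, same pull knob, overall height 60; loose in another cell of the mould. Origin: centre of its underside, z up
- mould: tile mould, fixed: dark steel frame 270 x 270 on a 290 x 280 timber pallet, flat on the table, upper face 60 high; inside it a 201 x 201 opening, parted by thin wavy brass walls into 3 x 3 open cells of about 67. A low steel carrying handle (20 high) stands out 41 from the pallet at its x- and x+ sides. Origin: centre of its underside, z up
- rack: core rack, fixed: plank 290 (x) x 100 (y) x 16 thick, flat on the table, on which three wooden seat blocks stand in a row along x, 90 apart. Lies on the other side of the table from the mould (left or right varies). Origin: centre of its underside, z up
- mallet: hammer lying on the table at the left, about 260 long, 81 across the head, 26 high, loose; a bystander. Handle along its x, head at x+; origin near mid-length, on the table
- mixing_cup: grey plastic cup, rim diameter 84, height 90, loose, upright; a bystander at the right. Origin: centre of its underside
- brush: brush lying on the table beyond the work, about 200 long along its x, 42 wide, 20 high, loose; a bystander. Origin at mid-length, on the table
- oil_jar: amber closed jar, diameter 70, height 110, loose, upright; a bystander at the right. Origin: centre of its underside
- round_core_top (a point): topmost point of the pull knob of the round core; z up
- round_seat_hole0 (a point): centre of the mouth of the empty round hole, diameter 48, 28 deep, in the top of its 80 x 80 x 40 wooden seat block on the core rack (the mouth is 56 above the table, level with the block's top); z up
- square_core_top (a point): topmost point of the pull knob of the square core; z up
- square_seat_hole0 (a point): centre of the mouth of the empty square hole, 44 x 44, 28 deep, in the top of its 80 x 80 x 40 wooden seat block on the core rack (the mouth is 56 above the table, level with the block's top); z up
- oblong_core_top (a point): topmost point of the pull knob of the oblong core; z up
- oblong_seat_hole0 (a point): centre of the mouth of the empty oblong hole, 52 (x) x 24 (y), 28 deep, in the top of its 80 x 80 x 40 wooden seat block on the core rack (the mouth is 56 above the table, level with the block's top); z up
Things that resemble listed ones, but are neither listed nor needed, are in the scene too. What is shaped like the round_core but yellow is not meant.

How it is judged:
On the way, in this order (a step that is already met when the one before it is completed fails the run):
1. pointing at the knob of the round core from just above for two seconds (horizontal distance between the grasp point and round_core_top below 0.022 m and z of the grasp point in the frame of round_core_top between 0.015 and 0.08 m), for 1.9 s.
2. pointing at the round hole on the rack from just above for two seconds (horizontal distance between the grasp point and round_seat_hole0 below 0.022 m and z of the grasp point in the frame of round_seat_hole0 between 0.015 and 0.08 m), for 1.9 s.
At the end, for the whole second after the job is handed in: The grasp point is within 22 mm (horizontally) of the axis of the round hole and 15 to 80 mm above its mouth (the fingertips lie some 5 to 20 mm lower); the cores are within 5 mm, the bystanders within 10 mm, of where they began (all of step 2 and distance of each of round_core, square_core, oblong_core from where it was at the start of the episode below 0.005 m and distance of each of mallet, mixing_cup, brush, oil_jar from where it was at the start of the episode below 0.01 m); the robot touches nothing.
It fails at once if the robot touches something (contact force between any of the fingers, the arm and anything else above 0.5 N).
It fails at once if a core is moved or lifted (distance of any of round_core, square_core, oblong_core from where it was at the start of the episode above 0.006 m).
It fails at once if a bystander is disturbed (distance of any of mallet, mixing_cup, brush, oil_jar from where it was at the start of the episode above 0.012 m).
It fails at once if the hand comes down over another core or hole ((horizontal distance between the grasp point and square_core_top below 0.02 m and z of the grasp point in the frame of square_core_top below 0.06 m) or (horizontal distance between the grasp point and square_seat_hole0 below 0.02 m and z of the grasp point in the frame of square_seat_hole0 below 0.06 m) or (horizontal distance between the grasp point and oblong_core_top below 0.02 m and z of the grasp point in the frame of oblong_core_top below 0.06 m) or (horizontal distance between the grasp point and oblong_seat_hole0 below 0.02 m and z of the grasp point in the frame of oblong_seat_hole0 below 0.06 m)).
It also fails if it takes over 48 s, if anything falls off the work surface, if the arm or the gripper's body presses on something with over 40 N, if the wrist force passes 120 N, or if a joint passes its speed limit or range.

## Working session

There is one attempt and no reset: what is moved stays moved. The work goes in short steps, Python scripts to look and compute and a tool call to move; the robot and the scene stay as the last step left them, time stands still between calls to the robot, and variables do not carry over. Pictures are saved under pics/ and viewed, about 8 in all and at most 12, crops included, and the job is handed in when it is done.

Besides the shell and the picture viewer there is one more tool, called after "Emit:" by a JSON object that holds its "fn" and its "kwargs". move_arm: Moves the arm, as the interface text tells. Shifts and turns lie within -1 to 1; 1 stands for 4 cm of shift or 4 degrees of turn. Its arguments: {"type":"object","properties":{"moves":{"type":"array"},"force":{"type":"number"}},"required":["moves"]}

```bash
mkdir -p pics; cat > h.py <<'E'
import numpy as np, cv2
from plant import telemetry, viewer, r
def grab(n,f):
    m=viewer.camera_model(n); im=viewer.camera(n); cv2.imwrite('pics/'+f,im[:,:,::-1]); return im,m
def ray(m,u,v):
    K=np.array([[m['fx'],0,m['cx']],[0,m['fy'],m['cy']],[0,0,1.]])
    p=cv2.undistortPoints(np.array([[[u,v]]],float),K,np.array([m['k1'],0,0,0,0.]))[0,0]
    P=np.array(m['pose']); return P[:3,3],P[:3,:3]@np.array([p[0],-p[1],-1])
def hit(m,u,v,z):
    o,d=ray(m,u,v); return o+d*(z-o[2])/d[2]
def proj(m,X):
    P=np.array(m['pose']); c=P[:3,:3].T@(np.array(X)-P[:3,3]); x,y=c[0]/-c[2],-c[1]/-c[2]; s=1+m['k1']*(x*x+y*y)
    return m['fx']*x*s+m['cx'],m['fy']*y*s+m['cy']
E
python3 - <<'E'
from h import *
a,m=grab('top','top.png'); b,m2=grab('side','side.png')
print(m,m2); s=telemetry.read_state(); print(s['t'],s['tcp_pos'],s['tool_rot'])
E
```

```text
{'fx': 388.2461028374745, 'fy': 388.2461028374745, 'cx': 253.32260097484883, 'cy': 193.48299645097495, 'k1': 0.044139362325128155, 'pose': array([[ 0.00948956,  0.98622916, -0.16511208,  0.37709271],
       [-0.99989919,  0.00761463, -0.01198481, -0.02053394],
       [-0.0105625 ,  0.16520917,  0.98620199,  1.10513745],
       [ 0.        ,  0.        ,  0.        ,  1.        ]])} {'fx': 393.3748888828988, 'fy': 393.3748888828988, 'cx': 260.0095919963023, 'cy': 193.08536474901825, 'k1': -0.05911598464023359, 'pose': array([[-0.86683611,  0.25271743, -0.42980119,  0.06681947],
       [-0.49799088, -0.48119304,  0.72142799,  0.76498496],
       [-0.02449991,  0.83939691,  0.54296647,  0.69176486],
       [ 0.        ,  0.        ,  0.        ,  1.        ]])}
0.1 [ 0.25135741 -0.51668755  0.23056163] [-7.86164578e-04  9.74484305e-01  2.24454218e-01 -1.60051489e-04]
```

View pics/top.png

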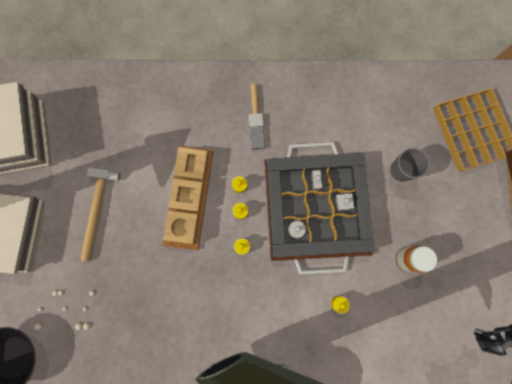

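View pics/side.png

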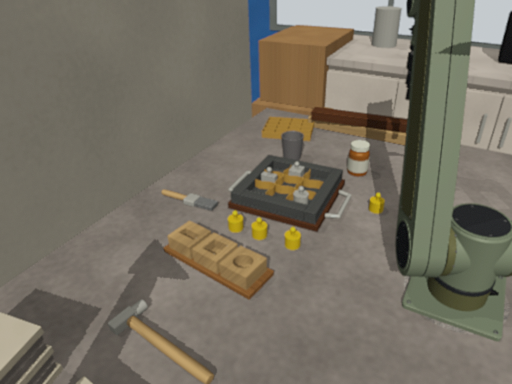

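The top view shows three steel cores in the mould: oblong at about (317,178), square at (346,202), and one at (297,229) that looks round. The four yellow lookalikes at (239,184), (240,211), (242,246) and (341,305) are not meant. The rack holes are at (190,162), (185,193) and (180,227), and the last looks round. I'll confirm this in an enlarged crop.

```bash
python3 - <<'E'
from h import *
im=cv2.imread('pics/top.png')
a=im[140:265,155:215]; b=im[150:265,260:380]
a=cv2.resize(a,None,fx=4.6,fy=4.6,interpolation=cv2.INTER_CUBIC); b=cv2.resize(b,None,fx=4.0,fy=4.0,interpolation=cv2.INTER_CUBIC)
o=np.zeros((576,780,3),np.uint8); o[:a.shape[0],:a.shape[1]]=a; o[:b.shape[0],290:290+b.shape[1]]=b
cv2.imwrite('pics/crop.png',o)
m=viewer.camera_model('top')
for n,u,v,z in [('round',297,227,.09),('sq',346,201,.09),('obl',317,177,.09),('h1',190,162,.056),('h2',185,193,.056),('h3',180,227,.056),('base66',297,230,.066)]: print(n,hit(m,u,v,z).round(4))
E
```

```text
round [ 0.4593 -0.123   0.09  ]
sq [ 0.5289 -0.2521  0.09  ]
obl [ 0.5928 -0.1773  0.09  ]
h1 [0.6401 0.169  0.056 ]
h2 [0.5526 0.1796 0.056 ]
h3 [0.4594 0.1894 0.056 ]
base66 [ 0.4533 -0.1253  0.066 ]
```

View pics/crop.png

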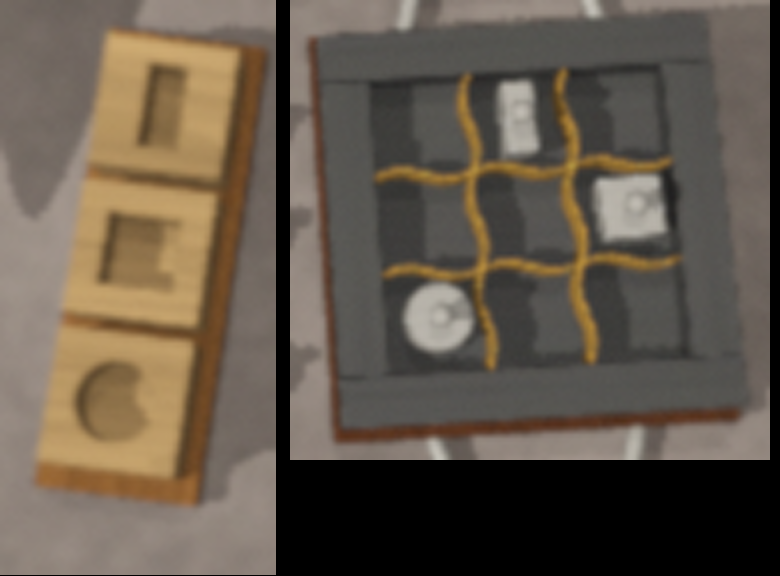

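The crop confirms it. The round disc with a knob is at top-view (297,229), in the mould's near-left cell. The round hole is the nearest seat, at (180,227). The square and oblong cores and holes are clearly different shapes. Estimates are knob (0.456,-0.125) and hole (0.459,0.188), and both fit the 90 mm seat spacing and the 67 mm cells. I'll set out at z 0.23 with the jaws nearly shut.

Emit:
{"fn": "move_arm", "kwargs": {"moves": [{"x":0.3,"y":-0.22,"jaw":0.2},{"x":0.55,"y":-0.41,"jaw":0.2},{"x":0.6,"y":-0.44,"jaw":0.2},{"x":0.6,"y":-0.44,"jaw":0.2},{"x":0.6,"y":-0.44,"jaw":0.2},{"x":0.6,"y":-0.44,"jaw":0.2},{"x":0.6,"y":-0.44,"jaw":0.2},{"x":0.6,"y":-0.44,"jaw":0.2}]}}

```text
invalid input
```

Emit:
{"fn": "move_arm", "kwargs": {"moves": [{"x":0.6,"y":-0.44,"jaw":0.2},{"x":0.6,"y":-0.44,"jaw":0.2},{"x":0.6,"y":-0.44,"jaw":0.2},{"x":0.6,"y":-0.44,"jaw":0.2},{"x":0.6,"y":-0.44,"jaw":0.2},{"x":0.3,"y":-0.25,"jaw":0.2},{"jaw":0.2},{"jaw":0.2}]}}

```text
invalid input
```

```bash
python3 - <<'E'
from h import *
a,m=grab('wrist','w1.png'); s=telemetry.read_state(); print(s['t'],s['tcp_pos'],s['tool_rot'],s['width'])
print(proj(m,[.456,-.125,.09]), proj(m,[.456,-.125,.066]),proj(m,s['tcp_pos']),np.array(m['pose'])[:3,3])
E
```

```text
0.15 [ 0.25142092 -0.51673093  0.23066089] [-6.65765799e-04  9.74482986e-01  2.24460353e-01 -1.32304028e-04] 1.0003880649242272
(np.float64(-205.880460551337), np.float64(-422.62277231362026)) (np.float64(-151.04775958722044), np.float64(-358.6970381019258)) (np.float64(251.81083817656327), np.float64(246.48272970737807)) [ 0.31106326 -0.48816967  0.37271606]
```

View pics/w1.png

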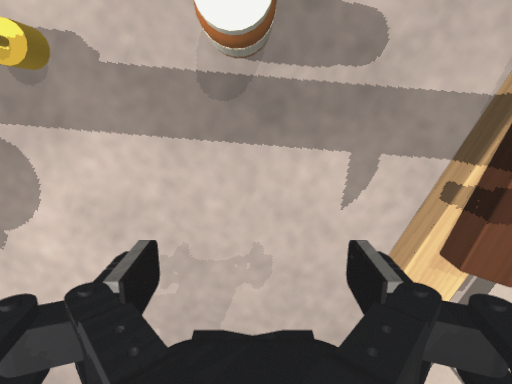

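The move was refused and the arm hasn't moved: the wrist view still shows the jar at (235,20) from the start pose. I'll try again with every key given in each row.

Emit:
{"fn": "move_arm", "kwargs": {"moves": [{"x":0.3,"y":-0.22,"z":0,"wx":0,"wy":0,"wz":0,"jaw":0.2}]}}

```text
t: 0.25
tcp_pos: [0.2581, -0.5044, 0.2308]
tool_rot: [-0.0, 0.975, 0.224, -0.0]
contact_force: [0.1, 0.8, -0.3]
width: 0.857
```

Emit:
{"fn": "move_arm", "kwargs": {"moves": [{"x":0.6,"y":-0.44,"z":0,"wx":0,"wy":0,"wz":0,"jaw":0.2},{"x":0.6,"y":-0.44,"z":0,"wx":0,"wy":0,"wz":0,"jaw":0.2},{"x":0.6,"y":-0.44,"z":0,"wx":0,"wy":0,"wz":0,"jaw":0.2},{"x":0.6,"y":-0.44,"z":0,"wx":0,"wy":0,"wz":0,"jaw":0.2},{"x":0.6,"y":-0.44,"z":0,"wx":0,"wy":0,"wz":0,"jaw":0.2},{"x":0.6,"y":-0.44,"z":0,"wx":0,"wy":0,"wz":0,"jaw":0.2},{"x":0.6,"y":-0.44,"z":0,"wx":0,"wy":0,"wz":0,"jaw":0.2},{"x":0.3,"y":-0.22,"z":0,"wx":0,"wy":0,"wz":0,"jaw":0.2}]}}

```text
t: 1.05
tcp_pos: [0.3632, -0.3034, 0.2313]
tool_rot: [-0.001, 0.974, 0.225, 0.0]
contact_force: [-0.1, -0.9, 0.5]
width: 0.197
```

Emit:
{"fn": "move_arm", "kwargs": {"moves": [{"x":0.6,"y":-0.44,"z":0,"wx":0,"wy":0,"wz":0,"jaw":0.2},{"x":0.6,"y":-0.44,"z":0,"wx":0,"wy":0,"wz":0,"jaw":0.2},{"x":0.6,"y":-0.44,"z":0,"wx":0,"wy":0,"wz":0,"jaw":0.2},{"x":0.6,"y":-0.44,"z":0,"wx":0,"wy":0,"wz":0,"jaw":0.2},{"x":0.6,"y":-0.44,"z":0,"wx":0,"wy":0,"wz":0,"jaw":0.2},{"x":0.6,"y":-0.44,"z":0,"wx":0,"wy":0,"wz":0,"jaw":0.2},{"x":0.4,"y":-0.35,"z":0,"wx":0,"wy":0,"wz":0,"jaw":0.2},{"x":0.1,"y":-0.1,"z":0,"wx":0,"wy":0,"wz":0,"jaw":0.2}]}}

```text
t: 1.85
tcp_pos: [0.4561, -0.1211, 0.2312]
tool_rot: [-0.0, 0.974, 0.226, -0.0]
contact_force: [0.5, -0.7, -0.5]
width: 0.203
```

```bash
python3 - <<'E'
from h import *
a,m=grab('wrist','w2.png'); s=telemetry.read_state(); print(s['t'],s['tcp_pos'],s['tool_rot'],s['width'])
print(proj(m,[.456,-.125,.09]), proj(m,[.456,-.125,.066]),proj(m,s['tcp_pos']))
E
```

```text
1.9 [ 0.45599703 -0.12148946  0.23120042] [-3.63130280e-04  9.74183218e-01  2.25758547e-01 -6.50999400e-05] 0.19486541802838067
(np.float64(255.6847593315584), np.float64(183.28120141310717)) (np.float64(255.4400583168552), np.float64(177.71141026730936)) (np.float64(252.2394536043583), np.float64(246.93118117267463))
```

View pics/w2.png

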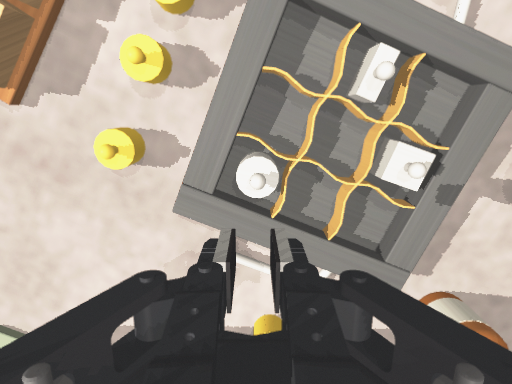

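The wrist view shows the grey round core's disc at (257,177) and its knob at (258,182). The predictions were (255,178) and (256,183), so they agree within about 2 mm. I'll go down to TCP z 0.12 and hold there.

Emit:
{"fn": "move_arm", "kwargs": {"moves": [{"x":-0.03,"y":0.07,"z":0.3,"wx":0,"wy":0,"wz":0,"jaw":0.2},{"x":0,"y":0,"z":0.5,"wx":0,"wy":0,"wz":0,"jaw":0.2},{"x":0,"y":0,"z":0.5,"wx":0,"wy":0,"wz":0,"jaw":0.2},{"x":0,"y":0,"z":0.5,"wx":0,"wy":0,"wz":0,"jaw":0.2},{"x":0,"y":0,"z":0.4,"wx":0,"wy":0,"wz":0,"jaw":0.2},{"x":0,"y":0,"z":0.3,"wx":0,"wy":0,"wz":0,"jaw":0.2},{"x":0,"y":0,"z":0.2,"wx":0,"wy":0,"wz":0,"jaw":0.2},{"x":0,"y":0,"z":0.08,"wx":0,"wy":0,"wz":0,"jaw":0.2}]}}

```text
t: 2.7
tcp_pos: [0.4551, -0.1272, 0.119]
tool_rot: [-0.0, 0.975, 0.224, -0.001]
contact_force: [0.4, 0.3, 0.2]
width: 0.199
```

```bash
python3 - <<'E'
from h import *
a,m=grab('side','s2.png'); s=telemetry.read_state(); print(s['t'],s['tcp_pos'],s['contact_force'])
print(proj(m,[.456,-.125,.09]),proj(m,s['tcp_pos']))
cv2.imwrite('pics/s2c.png',cv2.resize(a[110:270,190:390,::-1],None,fx=3.5,fy=3.5,interpolation=cv2.INTER_CUBIC))
E
```

```text
2.75 [ 0.45533972 -0.12706722  0.1190726 ] [-1.257594    0.08830002 -0.5388695 ]
(np.float64(301.7370076894084), np.float64(185.65014947047771)) (np.float64(302.5865636605841), np.float64(176.71121389548233))
```

View pics/s2c.png

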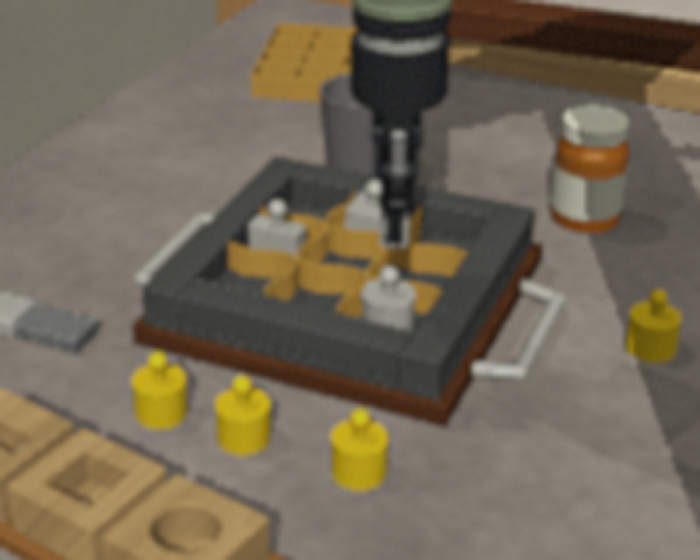

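In the side view the fingertips (302,179) sit directly over the knob (301,187) with a clear gap, as predicted. Now I'll hold.

Emit:
{"fn": "move_arm", "kwargs": {"moves": [{"x":0,"y":0,"z":0,"wx":0,"wy":0,"wz":0,"jaw":0.2},{"x":0,"y":0,"z":0,"wx":0,"wy":0,"wz":0,"jaw":0.2},{"x":0,"y":0,"z":0,"wx":0,"wy":0,"wz":0,"jaw":0.2},{"x":0,"y":0,"z":0,"wx":0,"wy":0,"wz":0,"jaw":0.2},{"x":0,"y":0,"z":0,"wx":0,"wy":0,"wz":0,"jaw":0.2},{"x":0,"y":0,"z":0,"wx":0,"wy":0,"wz":0,"jaw":0.2},{"x":0,"y":0,"z":0,"wx":0,"wy":0,"wz":0,"jaw":0.2},{"x":0,"y":0,"z":0,"wx":0,"wy":0,"wz":0,"jaw":0.2}]}}

```text
t: 3.55
tcp_pos: [0.4562, -0.1266, 0.1201]
tool_rot: [0.0, 0.974, 0.224, -0.0]
contact_force: [-0.2, 0.9, -0.1]
width: 0.201
```

Emit:
{"fn": "move_arm", "kwargs": {"moves": [{"x":0,"y":0,"z":0,"wx":0,"wy":0,"wz":0,"jaw":0.2},{"x":0,"y":0,"z":0,"wx":0,"wy":0,"wz":0,"jaw":0.2},{"x":0,"y":0,"z":0,"wx":0,"wy":0,"wz":0,"jaw":0.2},{"x":0,"y":0,"z":0,"wx":0,"wy":0,"wz":0,"jaw":0.2},{"x":0,"y":0,"z":0,"wx":0,"wy":0,"wz":0,"jaw":0.2},{"x":0,"y":0,"z":0,"wx":0,"wy":0,"wz":0,"jaw":0.2},{"x":0,"y":0,"z":0,"wx":0,"wy":0,"wz":0,"jaw":0.2},{"x":0,"y":0,"z":0,"wx":0,"wy":0,"wz":0,"jaw":0.2}]}}

```text
t: 4.35
tcp_pos: [0.4562, -0.1266, 0.1201]
tool_rot: [0.0, 0.974, 0.224, 0.0]
contact_force: [0.6, -0.9, 0.9]
width: 0.198
```

Emit:
{"fn": "move_arm", "kwargs": {"moves": [{"x":0,"y":0,"z":0,"wx":0,"wy":0,"wz":0,"jaw":0.2},{"x":0,"y":0,"z":0,"wx":0,"wy":0,"wz":0,"jaw":0.2},{"x":0,"y":0,"z":0,"wx":0,"wy":0,"wz":0,"jaw":0.2},{"x":0,"y":0,"z":0,"wx":0,"wy":0,"wz":0,"jaw":0.2},{"x":0,"y":0,"z":0,"wx":0,"wy":0,"wz":0,"jaw":0.2},{"x":0,"y":0,"z":0,"wx":0,"wy":0,"wz":0,"jaw":0.2},{"x":0,"y":0,"z":0,"wx":0,"wy":0,"wz":0,"jaw":0.2},{"x":0,"y":0,"z":0,"wx":0,"wy":0,"wz":0,"jaw":0.2}]}}

```text
t: 5.15
tcp_pos: [0.4562, -0.1266, 0.1201]
tool_rot: [0.0, 0.974, 0.224, 0.0]
contact_force: [0.3, 0.2, -0.2]
width: 0.199
```

Emit:
{"fn": "move_arm", "kwargs": {"moves": [{"x":0,"y":0,"z":-0.3,"wx":0,"wy":0,"wz":0,"jaw":0.2},{"x":0,"y":0,"z":-0.5,"wx":0,"wy":0,"wz":0,"jaw":0.2},{"x":0,"y":0,"z":-0.5,"wx":0,"wy":0,"wz":0,"jaw":0.2},{"x":0,"y":0,"z":-0.5,"wx":0,"wy":0,"wz":0,"jaw":0.2},{"x":0,"y":0,"z":-0.5,"wx":0,"wy":0,"wz":0,"jaw":0.2},{"x":0,"y":0,"z":-0.3,"wx":0,"wy":0,"wz":0,"jaw":0.2},{"x":0,"y":0,"z":0,"wx":0,"wy":0,"wz":0,"jaw":0.2}]}}

```text
t: 5.85
tcp_pos: [0.457, -0.1269, 0.2256]
tool_rot: [0.001, 0.974, 0.224, 0.002]
contact_force: [0.0, -0.2, -0.1]
width: 0.201
```

Emit:
{"fn": "move_arm", "kwargs": {"moves": [{"x":0.2,"y":-0.44,"z":0,"wx":0,"wy":0,"wz":0,"jaw":0.2},{"x":0.3,"y":-0.6,"z":0,"wx":0,"wy":0,"wz":0,"jaw":0.2},{"x":0.3,"y":-0.6,"z":0,"wx":0,"wy":0,"wz":0,"jaw":0.2},{"x":0.3,"y":-0.6,"z":0,"wx":0,"wy":0,"wz":0,"jaw":0.2},{"x":0.3,"y":-0.6,"z":0,"wx":0,"wy":0,"wz":0,"jaw":0.2},{"x":0.3,"y":-0.6,"z":0,"wx":0,"wy":0,"wz":0,"jaw":0.2},{"x":0.3,"y":-0.6,"z":0,"wx":0,"wy":0,"wz":0,"jaw":0.2}]}}

```text
t: 6.55
tcp_pos: [0.4566, 0.0547, 0.2228]
tool_rot: [-0.0, 0.974, 0.224, -0.001]
contact_force: [0.3, 0.3, -0.1]
width: 0.197
```

Emit:
{"fn": "move_arm", "kwargs": {"moves": [{"x":0.3,"y":-0.6,"z":0,"wx":0,"wy":0,"wz":0,"jaw":0.2},{"x":0.3,"y":-0.6,"z":0,"wx":0,"wy":0,"wz":0,"jaw":0.2},{"x":0.3,"y":-0.6,"z":0,"wx":0,"wy":0,"wz":0,"jaw":0.2},{"x":0.3,"y":-0.6,"z":0,"wx":0,"wy":0,"wz":0,"jaw":0.2},{"x":0.2,"y":-0.4,"z":0,"wx":0,"wy":0,"wz":0,"jaw":0.2},{"x":0.1,"y":-0.2,"z":0,"wx":0,"wy":0,"wz":0,"jaw":0.2},{"x":0,"y":0,"z":0,"wx":0,"wy":0,"wz":0,"jaw":0.2}]}}

```text
t: 7.25
tcp_pos: [0.4584, 0.1884, 0.2231]
tool_rot: [0.0, 0.974, 0.225, -0.001]
contact_force: [-0.3, -0.6, -0.3]
width: 0.2
```

```bash
python3 - <<'E'
from h import *
a,m=grab('wrist','w3.png'); s=telemetry.read_state(); print(s['t'],s['tcp_pos'],s['tool_rot'],s['joint_positions'])
print(proj(m,[.459,.188,.056]),proj(m,s['tcp_pos']),proj(m,[.459,.198,.056]),proj(m,[.469,.188,.056]))
E
```

```text
7.3 [0.45847159 0.18758876 0.22328456] [ 4.15323640e-04  9.74394051e-01  2.24845189e-01 -8.38130582e-04] [ 3.65541292e-01  2.00983736e-01  1.75120829e+00 -6.36103246e-04
  1.19117574e+00  1.48300535e+00]
(np.float64(252.43201784360036), np.float64(174.90427777439928)) (np.float64(253.06372634863837), np.float64(247.17536603425046)) (np.float64(243.4906835776502), np.float64(170.63098934166317)) (np.float64(256.8125759746266), np.float64(166.11081739527452))
```

View pics/w3.png

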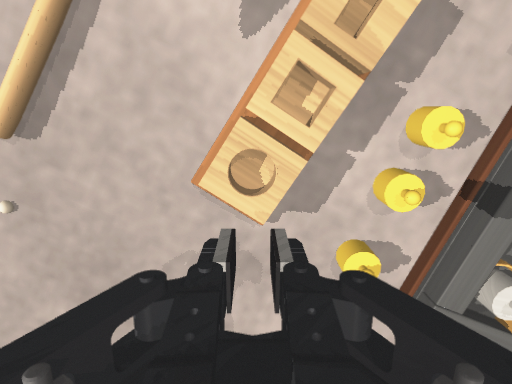

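The round hole appears at (252,172), against the predicted (252,175), so it is about 3 mm ahead in tool x. I'll correct by +0.07 while going down to TCP z of about 0.09, then hold.

Emit:
{"fn": "move_arm", "kwargs": {"moves": [{"x":0.07,"y":0,"z":0.3,"wx":0,"wy":0,"wz":0,"jaw":0.2},{"x":0,"y":0,"z":0.5,"wx":0,"wy":0,"wz":0,"jaw":0.2},{"x":0,"y":0,"z":0.6,"wx":0,"wy":0,"wz":0,"jaw":0.2},{"x":0,"y":0,"z":0.6,"wx":0,"wy":0,"wz":0,"jaw":0.2},{"x":0,"y":0,"z":0.5,"wx":0,"wy":0,"wz":0,"jaw":0.2},{"x":0,"y":0,"z":0.4,"wx":0,"wy":0,"wz":0,"jaw":0.2},{"x":0,"y":0,"z":0.3,"wx":0,"wy":0,"wz":0,"jaw":0.2},{"x":0,"y":0,"z":0.1,"wx":0,"wy":0,"wz":0,"jaw":0.2}]}}

```text
t: 8.1
tcp_pos: [0.4606, 0.1881, 0.0905]
tool_rot: [0.0, 0.975, 0.224, -0.001]
contact_force: [0.5, 0.7, -0.1]
width: 0.208
```

Emit:
{"fn": "move_arm", "kwargs": {"moves": [{"x":0,"y":0,"z":0,"wx":0,"wy":0,"wz":0,"jaw":0.2},{"x":0,"y":0,"z":0,"wx":0,"wy":0,"wz":0,"jaw":0.2},{"x":0,"y":0,"z":0,"wx":0,"wy":0,"wz":0,"jaw":0.2},{"x":0,"y":0,"z":0,"wx":0,"wy":0,"wz":0,"jaw":0.2},{"x":0,"y":0,"z":0,"wx":0,"wy":0,"wz":0,"jaw":0.2},{"x":0,"y":0,"z":0,"wx":0,"wy":0,"wz":0,"jaw":0.2},{"x":0,"y":0,"z":0,"wx":0,"wy":0,"wz":0,"jaw":0.2},{"x":0,"y":0,"z":0,"wx":0,"wy":0,"wz":0,"jaw":0.2}]}}

```text
t: 8.9
tcp_pos: [0.4614, 0.1891, 0.0921]
tool_rot: [0.0, 0.974, 0.224, 0.0]
contact_force: [-0.3, -0.8, -0.0]
width: 0.199
```

Emit:
{"fn": "move_arm", "kwargs": {"moves": [{"x":0,"y":0,"z":0,"wx":0,"wy":0,"wz":0,"jaw":0.2},{"x":0,"y":0,"z":0,"wx":0,"wy":0,"wz":0,"jaw":0.2},{"x":0,"y":0,"z":0,"wx":0,"wy":0,"wz":0,"jaw":0.2},{"x":0,"y":0,"z":0,"wx":0,"wy":0,"wz":0,"jaw":0.2},{"x":0,"y":0,"z":0,"wx":0,"wy":0,"wz":0,"jaw":0.2},{"x":0,"y":0,"z":0,"wx":0,"wy":0,"wz":0,"jaw":0.2},{"x":0,"y":0,"z":0,"wx":0,"wy":0,"wz":0,"jaw":0.2},{"x":0,"y":0,"z":0,"wx":0,"wy":0,"wz":0,"jaw":0.2}]}}

```text
t: 9.7
tcp_pos: [0.4614, 0.189, 0.0921]
tool_rot: [0.0, 0.974, 0.224, 0.0]
contact_force: [-0.5, 0.7, 0.2]
width: 0.198
```

Emit:
{"fn": "move_arm", "kwargs": {"moves": [{"x":0,"y":0,"z":0,"wx":0,"wy":0,"wz":0,"jaw":0.2},{"x":0,"y":0,"z":0,"wx":0,"wy":0,"wz":0,"jaw":0.2},{"x":0,"y":0,"z":0,"wx":0,"wy":0,"wz":0,"jaw":0.2},{"x":0,"y":0,"z":0,"wx":0,"wy":0,"wz":0,"jaw":0.2},{"x":0,"y":0,"z":0,"wx":0,"wy":0,"wz":0,"jaw":0.2},{"x":0,"y":0,"z":0,"wx":0,"wy":0,"wz":0,"jaw":0.2},{"x":0,"y":0,"z":0,"wx":0,"wy":0,"wz":0,"jaw":0.2},{"x":0,"y":0,"z":0,"wx":0,"wy":0,"wz":0,"jaw":0.2}]}}

```text
t: 10.5
tcp_pos: [0.4614, 0.1891, 0.0921]
tool_rot: [0.0, 0.974, 0.224, 0.0]
contact_force: [-0.4, -0.9, 0.6]
width: 0.202
```

```bash
python3 - <<'E'
from h import *
a,m=grab('side','s3.png'); s=telemetry.read_state(); print(s['t'],s['tcp_pos'],s['contact_force'])
print(proj(m,[.461,.189,.056]),proj(m,s['tcp_pos']))
cv2.imwrite('pics/s3c.png',cv2.resize(a[170:330,150:350,::-1],None,fx=3.5,fy=3.5,interpolation=cv2.INTER_CUBIC))
E
```

```text
10.55 [0.4614049  0.18908243 0.09208673] [-0.40592589 -0.24460298 -0.52034905]
(np.float64(243.42779865846137), np.float64(259.3149786275558)) (np.float64(242.5135848146543), np.float64(247.67230469776376))
```

View pics/s3c.png

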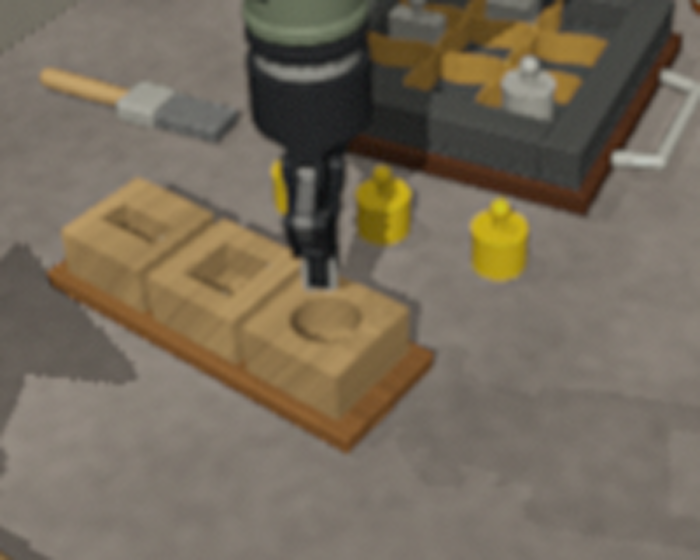

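In the side view the hole is centred at about (243.4,260.6), against a predicted (243.4,259.3). The tip is above it, clear of everything. I'm handing in.

```bash
python3 -c "
from h import *
r.finish_job(); s=telemetry.read_state(); print(s['t'],s['tcp_pos'])"
```

```text
the job is handed in; nothing more can be done
the job is handed in; nothing more can be done
```

I pointed at the grey round core's knob with the fingertips about 3 cm above it, holding for about 2.4 s. I then moved across at about z 0.22, pointed at the empty round hole with the fingertips about 3.6 cm above its mouth, and held for about 2.4 s. The job was handed in from there; no verdict is reported.

- **Position:** at both stops the camera views agreed with my position estimates to about 3 mm, against the 22 mm allowed. I corrected a roughly 3 mm offset at the hole before going down.
- **Contact:** force readings stayed at about 1 N or less per axis throughout, the same as in free air. They are too noisy to rule out a 0.5 N touch by themselves, but the side views showed clear gaps at both stops.
- **Disturbance:** the objects in the last side view looked unmoved. I did not measure their positions again.
- **What went wrong:** the first two move calls were refused because rows need every key filled in; the arm did not move. The state reading after hand-in was also refused, so the last measured pose is the one just before it: TCP at (0.461, 0.189, 0.092) at 10.55 s.

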